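# Fit a filter cartridge and close its cover

### The job

Fit the filter on the white filter base: first stand the short cartridge upright inside the raised ring on the base and let go of it, then put the metal cover over it, so that the cover sits level and fully down on the base with the cartridge inside the ring beneath it. Set both down gently, without dropping them, and leave the tall cartridge, the jar, the beaker and the clamp where they are.

Things in the scene. Friction and masses are not known exactly. Their poses are not given: they have to be found in the camera images.
- seat (a point): Centre of the seat on the filter base, on the base's flat top, z up. The base is a fixed white block 140 x 140 mm, its top 25 mm above the table. A steel ring stands on the top around this point: inner diameter 68, outer diameter 76, height 6 mm. The cartridge stands inside the ring; the cover goes round the outside of the ring and rests on the flat top.
- cartridge_mid (a point): Centre (half-way up) of the short filter cartridge, the one to fit: a solid upright cylinder, diameter 44, height 66 mm, white end caps and ribbed grey sides, about 0.12 kg. z along its axis; stands loose on the table.
- cover_knob (a point): Grip point of the cover, on the axis of its knob. The cover is an aluminium cup turned mouth down: outer diameter 110, inner diameter 104, outer height 84, inner height 80 mm, about 0.25 kg. On its top stands a black cylindrical knob, diameter 24, height 40 mm. This point is 22 mm above the cover's top (18 mm below the knob's top) and 106 mm above the lower rim. z up along the axis. Stands loose on the table, empty.
- tall_mid (a point): Centre of the tall cartridge, a bystander: same look and diameter (44 mm) as the short one but 110 mm high, too tall for the cover.
- jar_mid (a point): Centre of a closed white jar with a blue lid, diameter 60, height 72 mm; a bystander.
- beaker_mid (a point): Centre of an open steel beaker, diameter 68, height 80 mm; a bystander.
- clamp_mid (a point): Centre of the block of a small aluminium pole clamp, 50 x 34 x 30 mm, with a black thumb screw that sticks out 44 mm to its +x side; a bystander.
Mind the look-alikes: they are no part of the job. There is more than one size of the part that bears cover_knob; the job needs the larger.

How it is judged:
By the outcome, as a careful person would: the job done as asked, in the order asked, and still so for the second after the job is handed in, with the robot touching nothing.
It also fails if it takes over 72 s, if anything falls off the work surface, if the arm or the gripper's body presses on something with over 40 N, if the wrist force passes 120 N, or if a joint passes its speed limit or range.

### The arm

A 6-joint arm with a two-finger parallel gripper is mounted at the origin on the work surface. World frame = base frame: x ahead of the robot, y to its left, z up, the work surface at z = 0. Lengths are in mm, angles in rad, forces in N, time in s.
With the tool pointing down it reaches from about 350 to 975 mm from the base axis. Payload 7.1 kg.
Tool frame: the origin (TCP) lies between the finger pads; the fingertips stand 8 mm ahead of it and the grasp point (between the pads) lies 11 mm behind it (ctrl.tips_ahead is the distance from the TCP to the fingertips, in mm); y points along the fingers, z is the direction in which the jaws open and shut, and the axes are right-handed (so a half turn about y gives the same grasp; the last joint's range is limited). The gripper opens to 88 mm and grips with 3 to 60 N. Pads are 20 mm wide; open, the fingers measure 115 mm over their backs; the gripper's body (75 mm by 178 mm) begins 61 mm behind the grasp point.
Start: joints at [-1.197, 0.423, 1.63, -0, 1.089, -0.019], TCP at [239.251, -577.377, 230.675] pointing down, gripper open.
Joint ranges: [-3, 3], [-0.9, 2.11], [0.09, 2.58], [-1.31, 4.45], [0.11, 2.69], [-2.54, 2.54]. Speed limits (rad/s): [2.39, 2.39, 3.01, 3.14, 3.14, 3.14].

### API

Orientations are given as a rotation vector (axis times angle).
In Python, from workcell import ctrl gives the robot as it stands.
- The arm moves only by the shell command python3 -m creep 'ROWS'. ROWS is JSON, a list of rows, each an object of numbers: "tx", "ty", "tz": the shift along the world's x, y, z in mm; "rx", "ry", "rz": the turn, a rotation vector about the world's x, y, z in rad; "fingers": the closure in counts, from 0 (fully open) to 255 (shut). A call has 1 to 10 rows; each row is the pose to reach, as a shift and turn from the pose commanded when the call began; what a row does not reach only later rows make up. A row lasts 1/8 s, in which the tool goes at most 62.5 mm and 10.7 degrees, less where a joint would pass 70% of its speed; a pose out of reach is approached as far as the arm can. A call with a gripper value outside its range is refused whole. The fingers move at their own pace and stop on an object; the grip force is fixed at half the most. Time passes only in rows, so rows that repeat a pose let the fingers close. It gives the time, the measured TCP pose, the force and the opening at its end, in the units of the state.
- ctrl.get_obs(): the state, without advancing time (a new reading comes with each control period).
- ctrl.get_image(name): name is "side" or "top" or "wrist"; returns a dict with "pixels" (480x640x3 uint8, blue, green, red), "intrinsics" (3x3 intrinsics, pixels), "rvec" (rotation vector, rad) and "tvec" (3), from world to camera coordinates, as OpenCV has them. Camera axes: x right, y down, z forward; pixel columns grow to the right and rows downward; lengths in mm; the calibration is good to about 2 mm. A picture is of the moment at which its call begins. There is no depth.
- ctrl.close_job(): hands the job in, once; it reports no verdict.
The state is a dict: "t": time; "qpos": joint angles; "qvel": joint speeds; "joint_torque": joint torques, N m; "ee_pos": TCP position; "orientation": TCP orientation; "ft_force": force on the tool from outside, world axes, zero at the start; "moment": the same for the moment, N m; "width": finger opening in mm.
Only numpy, scipy, OpenCV 4.12 (cv2) and the standard library are available. Lean on these libraries where they do the work, as an engineer would, in place of code of your own. Each camera call takes 0.05 s, during which the arm holds its last target.

## Working session

There is one attempt and no reset: what is moved stays moved. The work goes in short steps, Python scripts to look and compute and a shell command to move; the robot and the scene stay as the last step left them, time stands still between calls to the robot, and variables do not carry over. Pictures are saved under pics/ and viewed, and the job is handed in when it is done.

```bash
ls; mkdir -p pics; python3 - <<'E'
from workcell import ctrl
import cv2
o=ctrl.get_obs(); print(o, ctrl.tips_ahead)
for n in("side","top","wrist"):
    i=ctrl.get_image(n); cv2.imwrite(f"pics/{n}0.png",i["pixels"]); print(n,i["intrinsics"].tolist() if hasattr(i["intrinsics"],'tolist') else i["intrinsics"],i["rvec"],i["tvec"])
E
```

```text
pics
{'t': 0.0, 'qpos': array([-1.19698728e+00,  4.23844930e-01,  1.63065434e+00,  1.20241095e-05,
        1.08860089e+00, -1.89894241e-02]), 'qvel': array([ 0.00027935, -0.00073387,  0.00024894,  0.00059991, -0.00113612,
        0.00025336]), 'joint_torque': array([-1.56973047e-04, -5.44625545e+01, -2.73665607e+01,  6.41538925e-02,
        2.29385012e-02, -1.16248566e-04]), 'ee_pos': array([ 239.07503769, -576.89699985,  229.91314351]), 'orientation': array([-0.39938298,  2.00754759, -2.00450876]), 'ft_force': array([-0.25221861, -0.15632159, -0.17190332]), 'moment': array([-0.00688458, -0.00106859,  0.00578473]), 'width': 87.77067387348175} 8.0
side [[452.02194044701054, 0.0, 323.9511877351997], [0.0, 452.02194044701054, 243.92953629784967], [0.0, 0.0, 1.0]] [ 0.38134834 -2.62242193  1.46601971] [595.84094366 210.70449617 886.25806859]
top [[455.84040638489176, 0.0, 316.72876724678304], [0.0, 455.84040638489176, 240.99828220576305], [0.0, 0.0, 1.0]] [ 2.18723061 -2.03346063  0.21388051] [-84.82108222 625.54207514 946.3176394 ]
wrist [[405.08321545003537, 0.0, 318.9080846203726], [0.0, 405.08321545003537, 240.59172188607167], [0.0, 0.0, 1.0]] [-2.40771378  1.60742248  0.23264758] [-625.70182909  -34.10275707  389.64954522]
```

View pics/side0.png

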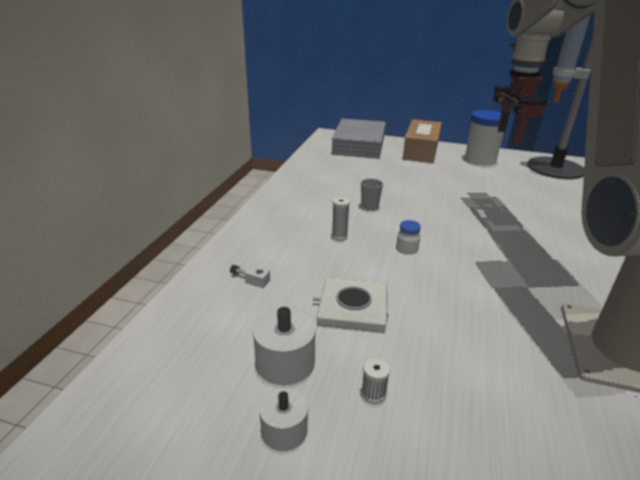

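View pics/top0.png

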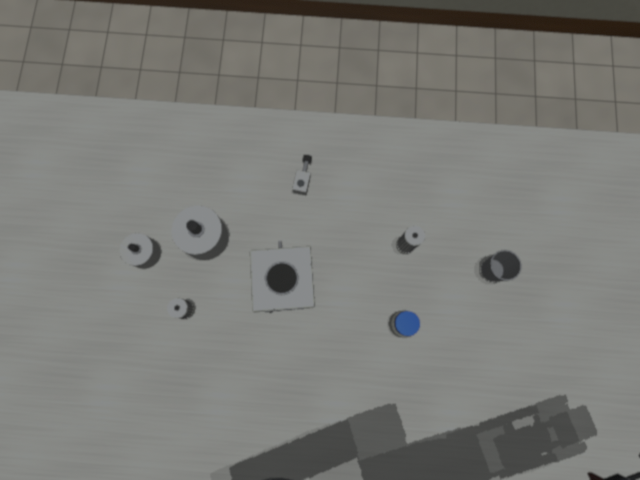

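View pics/wrist0.png

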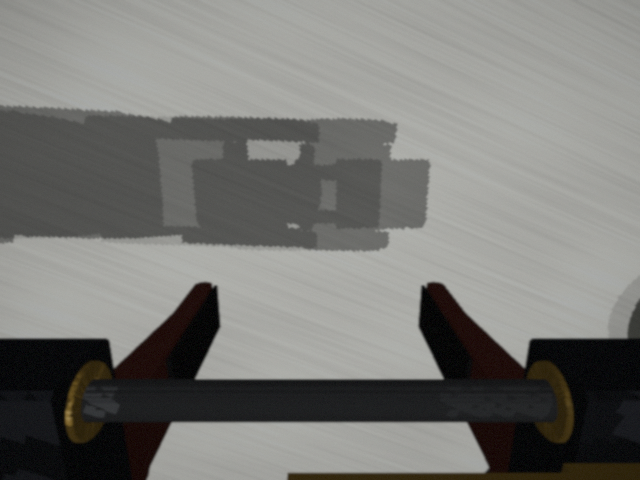

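The side view shows the short cartridge at (376,380), the tall one at (341,218), the large cover at (285,345) and the small cover at (284,420). The top view shows the same four at (180,308), (414,236), (197,231) and (137,250), with the base at (282,278). Next I'll take close crops.

```bash
cat > h.py <<'E'
import numpy as np, cv2
from workcell import ctrl
def cam(n):
    i=ctrl.get_image(n); R=cv2.Rodrigues(np.array(i["rvec"],float))[0]; t=np.array(i["tvec"],float).ravel()
    return dict(px=i["pixels"],K=np.array(i["intrinsics"]),R=R,t=t,C=-R.T@t)
def ray(c,u,v):
    d=c["R"].T@np.linalg.solve(c["K"],[u,v,1]); return c["C"],d/np.linalg.norm(d)
def onz(c,u,v,z):
    C,d=ray(c,u,v); return C+d*(z-C[2])/d[2]
def tri(r1,r2):
    A=np.zeros((3,3));b=np.zeros(3)
    for C,d in(r1,r2):
        P=np.eye(3)-np.outer(d,d);A+=P;b+=P@C
    X=np.linalg.solve(A,b); return X,[np.linalg.norm((np.eye(3)-np.outer(d,d))@(X-C)) for C,d in(r1,r2)]
def proj(c,X):
    p=c["K"]@(c["R"]@np.array(X,float)+c["t"]); return p[:2]/p[2]
def blobs(c,mask,amin=15):
    cs,_=cv2.findContours(mask.astype(np.uint8)*255,cv2.RETR_EXTERNAL,cv2.CHAIN_APPROX_NONE)
    out=[]
    for k in cs:
        if cv2.contourArea(k)>=amin:
            m=cv2.moments(k); out.append((m['m10']/m['m00'],m['m01']/m['m00'],cv2.contourArea(k),cv2.boundingRect(k)))
    return out
E
python3 - <<'E'
from h import *
s=cv2.imread('pics/side0.png');t=cv2.imread('pics/top0.png')
a=cv2.resize(s[270:460,220:420],None,fx=4,fy=4,interpolation=cv2.INTER_CUBIC)[:600]
a=cv2.resize(s[270:460,225:415],(600,600),interpolation=cv2.INTER_CUBIC)
cv2.imwrite('pics/c_s.png',a)
b=cv2.resize(t[180:340,110:330],(800,582),interpolation=cv2.INTER_CUBIC);cv2.imwrite('pics/c_t.png',b)
E
```

```text
(no output)
```

View pics/c_s.png

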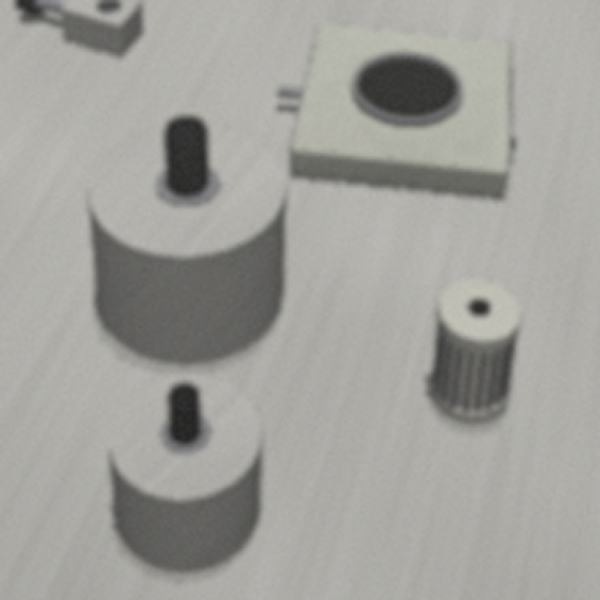

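View pics/c_t.png

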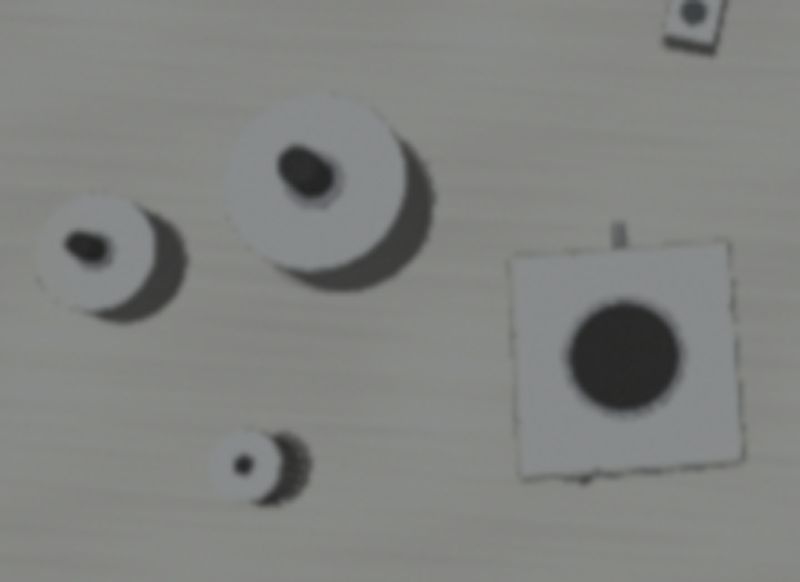

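In the crops, the short cartridge's cap hole is at about side (377,367) / top (177,308). The larger cover's knob top is at about side (284,309) / top (191,224), and the ring's dark interior is at about side (354,298) / top (282,278). I choose the short ribbed one and the larger cover. The possible mix-ups are the tall cartridge at side (341,218) and the small cover at side (284,420).

```bash
python3 - <<'E'
from h import *
s=cam("side");t=cam("top")
def g(c): return cv2.cvtColor(c["px"],cv2.COLOR_BGR2GRAY)
def dark(c,box,th,amin=4):
    x0,y0,x1,y1=box; m=np.zeros((480,640),bool); gg=g(c); m[y0:y1,x0:x1]=gg[y0:y1,x0:x1]<th; return blobs(c,m,amin)
print(g(s)[362:373,370:384]);print(g(t)[303:313,171:183])
for nm,bs,bt,th in (("hole",(371,361,384,373),(172,303,181,312),100),("seat",(330,282,375,312),(262,258,302,298),60),("knobL",(274,303,296,335),(183,213,207,238),60),("knobS",(274,388,296,412),(124,238,145,256),60),("tall",(335,195,348,207),(410,230,420,241),90)):
    print(nm,dark(s,bs,th,3),dark(t,bt,th,3))
E
```

```text
[[188 188 191 190 191 191 191 192 191 189 190 189 188 189]
 [189 189 189 188 183 183 180 183 183 185 189 190 190 189]
 [191 189 189 181 161 149 145 148 158 172 183 187 190 189]
 [190 188 180 158 128  99  92  95 113 139 170 184 189 191]
 [190 184 169 131  90  58  55  58  71 107 155 182 191 189]
 [189 187 166 128  81  51  45  46  54  95 149 182 189 190]
 [191 188 175 144 102  65  55  52  68 108 155 184 189 190]
 [191 191 185 168 136 114  99  97 109 140 169 186 192 190]
 [188 190 189 185 170 159 153 152 156 170 185 189 188 190]
 [189 189 191 189 188 184 180 183 184 186 190 191 192 189]
 [191 191 190 191 190 190 191 192 192 189 192 189 190 191]]
[[138 138 138 138 137 135 134 136 137 138 138 137]
 [138 138 137 136 130 120 117 126 133 136 137 138]
 [137 137 136 126 109  90  85 100 117 132 137 138]
 [138 138 131 109  79  59  55  69  95 125 136 138]
 [138 137 129  96  60  45  44  55  89 122 136 138]
 [138 137 129  94  58  44  44  62  97 126 136 138]
 [138 137 131 103  76  60  60  79 112 132 137 137]
 [138 138 134 122 108  98  95 108 127 135 137 137]
 [138 138 137 135 132 125 123 129 135 138 138 138]
 [138 138 138 137 138 136 135 137 138 138 138 138]]
hole [(376.3086419753086, 366.86419753086415, 13.5, (374, 365, 6, 5))] [(176.56190476190474, 307.46666666666664, 17.5, (174, 305, 6, 6))]
seat [(353.55321447866015, 297.35224203133436, 308.5, (340, 290, 28, 16))] [(281.23431786216594, 277.67482419127987, 592.5, (267, 264, 29, 28))]
knobL [(283.7840260798696, 319.2876935615322, 204.5, (278, 308, 12, 23))] [(193.7470238095238, 227.01785714285714, 112.0, (187, 221, 14, 13))]
knobS [(283.1051779935275, 401.2330097087379, 103.0, (279, 393, 9, 17))] [(133.7560975609756, 247.6422764227642, 41.0, (129, 245, 10, 7))]
tall [] [(414.88461538461536, 234.92307692307693, 13.0, (413, 233, 5, 5))]
```

```bash
python3 - <<'E'
from h import *
s=cam("side");t=cam("top")
def T(n,a,b):
    X,e=tri(ray(s,*a),ray(t,*b)); print(n,X.round(1),np.round(e,1)); return X
T("hole",(376.5,366.8),(176.5,307.5))
T("seat",(353.55,297.35),(281.23,277.67))
T("knobL blob",(283.8,319.3),(193.75,227.0))
T("knobS blob",(283.1,401.2),(133.76,247.6))
T("tall",(341,200.5),(414.9,234.9))
print("hole@66",onz(t,176.5,307.5,66),onz(s,376.5,366.8,66))
print("seat@31",onz(t,281.23,277.67,31),onz(s,353.55,297.35,31),"@25",onz(t,281.23,277.67,25))
# base corners top view
for p in((251,250.5),(310.7,246.2),(314.3,306.8),(253.6,311.8)): print(onz(t,*p,25))
print(proj(t,[0,0,0]),t["C"],s["C"])
from workcell import ctrl
o=ctrl.get_obs();R=cv2.Rodrigues(o["orientation"])[0];print(R.round(3))
w=cam("wrist");print(w["C"]-o["ee_pos"],w["R"].round(3))
E
```

```text
hole [461.3 249.8  68.5] [0.9 0.9]
seat [545.9  34.9  30.6] [1.1 1.1]
knobL blob [631.8 224.6 105.7] [0.9 0.9]
knobS blob [584.  360.3  69.8] [0.8 0.8]
tall [ 647.2 -246.3  111.6] [1.4 1.4]
hole@66 [462.29645649 250.57911971  66.        ] [460.51357835 247.39165398  66.        ]
seat@31 [546.95788986  35.00444297  31.        ] [544.75367733  35.46928366  31.        ] @25 [547.67749369  35.50310216  25.        ]
[605.03472128 110.20475665  25.        ]
[625.08462593 -25.68802364  25.        ]
[487.79158428 -44.10370054  25.        ]
[466.90897714  90.26595849  25.        ]
[275.87052369 542.32137064] [ 424.22997676  -50.04152174 1054.29566599] [413.17572567 784.48247949 631.46594372]
[[-0.924 -0.     0.383]
 [-0.383  0.    -0.924]
 [-0.    -1.    -0.   ]]
[ 72.18213049  28.48204899 152.8966061 ] [[ 0.383 -0.924  0.   ]
 [-0.886 -0.368  0.282]
 [-0.261 -0.108 -0.959]]
```

```bash
python3 -m creep '[{"tx":16,"ty":60},{"tx":32,"ty":120},{"tx":48,"ty":180},{"tx":64,"ty":240},{"tx":80,"ty":300},{"tx":96,"ty":360},{"tx":112,"ty":420},{"tx":128,"ty":480},{"tx":144,"ty":540},{"tx":160,"ty":600}]'
```

```text
schema error: expected keys tx, ty, tz, rx, ry, rz, fingers
```

```bash
python3 -m creep '[{"tx":16,"ty":60,"tz":0,"rx":0,"ry":0,"rz":0,"fingers":0},{"tx":32,"ty":120,"tz":0,"rx":0,"ry":0,"rz":0,"fingers":0},{"tx":48,"ty":180,"tz":0,"rx":0,"ry":0,"rz":0,"fingers":0},{"tx":64,"ty":240,"tz":0,"rx":0,"ry":0,"rz":0,"fingers":0},{"tx":80,"ty":300,"tz":0,"rx":0,"ry":0,"rz":0,"fingers":0},{"tx":96,"ty":360,"tz":0,"rx":0,"ry":0,"rz":0,"fingers":0},{"tx":112,"ty":420,"tz":0,"rx":0,"ry":0,"rz":0,"fingers":0},{"tx":128,"ty":480,"tz":0,"rx":0,"ry":0,"rz":0,"fingers":0},{"tx":144,"ty":540,"tz":0,"rx":0,"ry":0,"rz":0,"fingers":0},{"tx":160,"ty":600,"tz":0,"rx":0,"ry":0,"rz":0,"fingers":0}]'
```

```text
t: 1.65
ee_pos: [399.7, 24.7, 231.2]
orientation: [-0.398, 2.005, -2.006]
ft_force: [0.8, 0.3, 1.0]
width: 88.0
```

```bash
python3 -m creep '[{"tx":15,"ty":56,"tz":0,"rx":0,"ry":0,"rz":0,"fingers":0},{"tx":30,"ty":112,"tz":0,"rx":0,"ry":0,"rz":0,"fingers":0},{"tx":46,"ty":168,"tz":0,"rx":0,"ry":0,"rz":0,"fingers":0},{"tx":62,"ty":225,"tz":0,"rx":0,"ry":0,"rz":0,"fingers":0},{"tx":62,"ty":225,"tz":0,"rx":0,"ry":0,"rz":0,"fingers":0},{"tx":62,"ty":225,"tz":0,"rx":0,"ry":0,"rz":0,"fingers":0}]'
python3 - <<'E'
from h import *
w=cam("wrist");cv2.imwrite("pics/w1.png",w["px"])
print(ctrl.get_obs()["ee_pos"],ctrl.get_obs()["qpos"].round(2),proj(w,[461.3,249.8,66]))
E
```

```text
t: 2.4
ee_pos: [460.6, 247.2, 230.3]
orientation: [-0.401, 2.005, -2.007]
ft_force: [-0.3, -0.2, 0.8]
width: 87.8
[460.6021013  246.63030408 230.41362493] [ 0.47  0.27  1.85 -0.    1.01  1.65] [314.35958449 219.58935898]
```

View pics/w1.png

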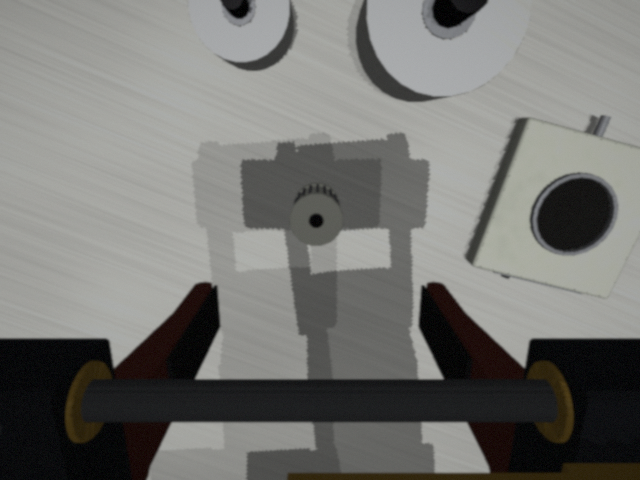

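The wrist view shows the short cartridge centred at (316,220), close to the predicted (314,220). The ring interior is at (574,213), and the covers are out of the way at the top.

```bash
python3 - <<'E'
from h import *
w=cam("wrist");t=cam("top");s=cam("side")
g=cv2.cvtColor(w["px"],cv2.COLOR_BGR2GRAY)
m=np.zeros_like(g);m[212:228,308:325]=g[212:228,308:325]<50;h=blobs(w,m,5);print(h)
m=np.zeros_like(g);m[165:260,520:630]=g[165:260,520:630]<70;k=blobs(w,m,500);print(k)
a=h[0][:2];b=k[0][:2]
print("hole",onz(w,*a,66),tri(ray(w,*a),ray(t,176.5,307.5)),tri(ray(w,*a),ray(s,376.5,366.8)))
print("seat",onz(w,*b,25),onz(w,*b,31),tri(ray(w,*b),ray(t,281.23,277.67)),tri(ray(w,*b),ray(s,353.55,297.35)))
E
```

```text
[(315.16209150326796, 220.04967320261437, 127.5, (309, 214, 14, 13))]
[(574.4242065371861, 213.78852834359702, 4222.0, (537, 177, 76, 74))]
hole [461.18423457 248.49203951  66.        ] (array([462.20698464, 248.98296211,  70.99766623]), [np.float64(0.1266873882996126), np.float64(0.12668738829960077)]) (array([460.88575214, 248.3873685 ,  66.76590405]), [np.float64(0.4871888170400883), np.float64(0.4871888170400924)])
seat [547.10501934  30.51223916  25.        ] [546.86764375  34.61176493  31.        ] (array([546.87110764,  34.96343189,  31.52103974]), [np.float64(0.02425056606610985), np.float64(0.024250566066107277)]) (array([546.1768713 ,  32.25134436,  28.06837914]), [np.float64(0.8648059433390509), np.float64(0.8648059433388611)])
```

```bash
python3 -m creep '[{"tx":0,"ty":1,"tz":-50,"rx":0,"ry":0,"rz":0,"fingers":0},{"tx":0,"ty":1,"tz":-100,"rx":0,"ry":0,"rz":0,"fingers":0},{"tx":0,"ty":1,"tz":-150,"rx":0,"ry":0,"rz":0,"fingers":0},{"tx":0,"ty":1,"tz":-180,"rx":0,"ry":0,"rz":0,"fingers":0},{"tx":0,"ty":1,"tz":-204,"rx":0,"ry":0,"rz":0,"fingers":0},{"tx":0,"ty":1,"tz":-204,"rx":0,"ry":0,"rz":0,"fingers":0},{"tx":0,"ty":1,"tz":-204,"rx":0,"ry":0,"rz":0,"fingers":80}]'
python3 - <<'E'
from h import *
w=cam("wrist");cv2.imwrite("pics/w2.png",w["px"])
o=ctrl.get_obs();print(o["ee_pos"],o["ft_force"],o["width"])
E
```

```text
t: 3.48
ee_pos: [461.9, 248.4, 27.6]
orientation: [-0.397, 2.006, -2.006]
ft_force: [0.1, -0.5, -0.1]
width: 81.1
[462.05696152 248.64834099  27.85948947] [ 1.04235671 -0.0075894  -0.32955517] 77.25432065755061
```

View pics/w2.png

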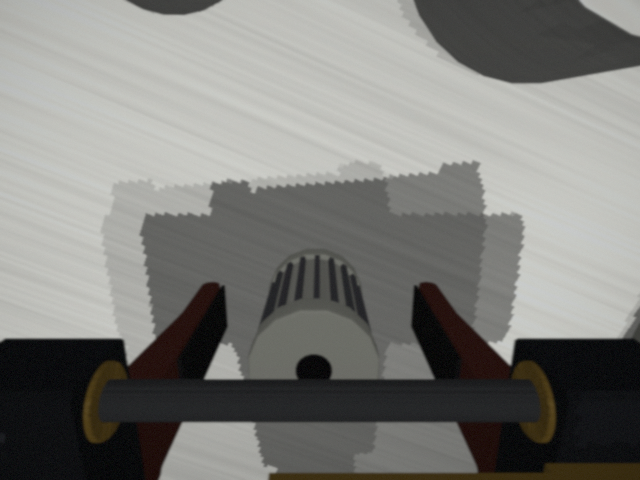

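The cartridge sits between the fingers with its hole at (314,370). The finger centre is at about x=319.5, so it is about 1.5 mm off along the jaws. I'll trim that and close.

```bash
python3 -m creep '[{"tx":-0.5,"ty":1.3,"tz":0,"rx":0,"ry":0,"rz":0,"fingers":100},{"tx":-0.5,"ty":1.3,"tz":0,"rx":0,"ry":0,"rz":0,"fingers":120},{"tx":-0.5,"ty":1.3,"tz":0,"rx":0,"ry":0,"rz":0,"fingers":160},{"tx":-0.5,"ty":1.3,"tz":0,"rx":0,"ry":0,"rz":0,"fingers":200},{"tx":-0.5,"ty":1.3,"tz":0,"rx":0,"ry":0,"rz":0,"fingers":200},{"tx":-0.5,"ty":1.3,"tz":0,"rx":0,"ry":0,"rz":0,"fingers":200},{"tx":-0.5,"ty":1.3,"tz":0,"rx":0,"ry":0,"rz":0,"fingers":200},{"tx":-0.5,"ty":1.3,"tz":0,"rx":0,"ry":0,"rz":0,"fingers":200}]'
```

```text
t: 4.53
ee_pos: [460.9, 250.0, 26.9]
orientation: [-0.399, 2.006, -2.006]
ft_force: [-1.4, -1.2, 5.8]
width: 43.6
```

```bash
python3 -m creep '[{"tx":0,"ty":0,"tz":8,"rx":0,"ry":0,"rz":0,"fingers":200},{"tx":0,"ty":0,"tz":45,"rx":0,"ry":0,"rz":0,"fingers":200},{"tx":0,"ty":0,"tz":90,"rx":0,"ry":0,"rz":0,"fingers":200},{"tx":17,"ty":-43,"tz":100,"rx":0,"ry":0,"rz":0,"fingers":200},{"tx":35,"ty":-87,"tz":100,"rx":0,"ry":0,"rz":0,"fingers":200},{"tx":52,"ty":-130,"tz":100,"rx":0,"ry":0,"rz":0,"fingers":200},{"tx":69,"ty":-173,"tz":100,"rx":0,"ry":0,"rz":0,"fingers":200},{"tx":80,"ty":-200,"tz":100,"rx":0,"ry":0,"rz":0,"fingers":200},{"tx":86,"ty":-215,"tz":100,"rx":0,"ry":0,"rz":0,"fingers":200},{"tx":86,"ty":-215,"tz":100,"rx":0,"ry":0,"rz":0,"fingers":200}]'
python3 - <<'E'
from h import *
for n in("wrist","side","top"):
    w=cam(n);cv2.imwrite(f"pics/{n}3.png",w["px"])
o=ctrl.get_obs();print(o["ee_pos"],o["ft_force"],o["width"])
E
```

```text
t: 5.78
ee_pos: [546.8, 34.5, 126.7]
orientation: [-0.398, 2.007, -2.007]
ft_force: [-0.7, 0.3, -1.6]
width: 43.7
[546.21323317  35.8408833  126.59037668] [-0.64489852 -0.12305124 -1.2445703 ] 43.74529512611164
```

View pics/wrist3.png

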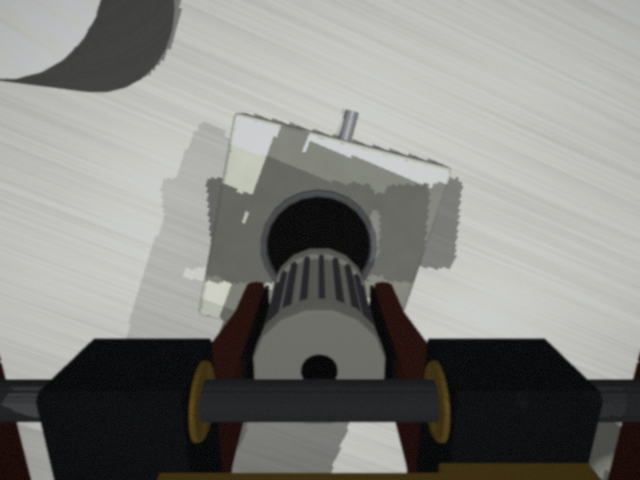

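View pics/side3.png

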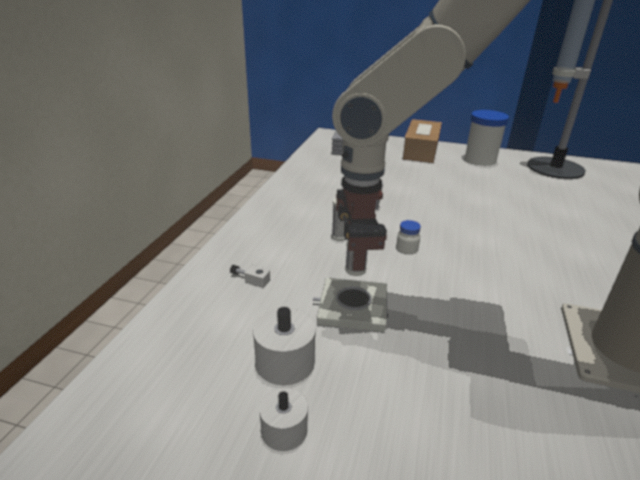

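The wrist view shows the held cartridge with its hole at (319,369) and the ring's dark interior centred at about (319,243), so they are in line. I'll fit the ring and compare its centre with the held axis.

```bash
python3 - <<'E'
from h import *
from scipy.optimize import least_squares
w=cam("wrist");g=cv2.cvtColor(w["px"],cv2.COLOR_BGR2GRAY)
o=ctrl.get_obs();print(o["ee_pos"])
m=np.zeros_like(g);m[185:300,255:385]=(g[185:300,255:385]<40)*255
cs,_=cv2.findContours(m,cv2.RETR_EXTERNAL,cv2.CHAIN_APPROX_NONE);k=max(cs,key=cv2.contourArea)[:,0,:]
k=k[k[:,1]<245].astype(float);print(len(k),k.min(0),k.max(0))
for z in(25,31):
    P=np.array([onz(w,u,v,z)[:2] for u,v in k])
    f=least_squares(lambda p:np.hypot(P[:,0]-p[0],P[:,1]-p[1])-p[2],[546,35,34],loss='soft_l1');print("ring z",z,f.x.round(2))
m=np.zeros_like(g);m[350:379,300:338]=(g[350:379,300:338]<40)*255
b=blobs(w,m,50);print(b)
# cap disc outer edge: left/right extremes, top arc
m=np.zeros_like(g);m[300:378,245:395]=((g[300:378,245:395]>85))*255
# hole circle fit from upper arc
m2=np.zeros_like(g);m2[350:379,298:340]=(g[350:379,298:340]<60)*255
cs,_=cv2.findContours(m2,cv2.RETR_EXTERNAL,cv2.CHAIN_APPROX_NONE);k=max(cs,key=cv2.contourArea)[:,0,:];k=k[k[:,1]<376].astype(float)
zt=o["ee_pos"][2]+39
P=np.array([onz(w,u,v,zt)[:2] for u,v in k])
f=least_squares(lambda p:np.hypot(P[:,0]-p[0],P[:,1]-p[1])-p[2],[546,35,5],loss='soft_l1');print("hole",zt,f.x.round(2))
E
```

```text
[546.25599658  35.93288513 126.62784029]
141 [270. 197.] [371. 244.]
ring z 25 [545.21  32.81  33.51]
ring z 31 [546.94  33.56  32.72]
[(318.8373603533385, 367.9607690309171, 641.5, (302, 356, 35, 23))]
hole 165.62784028750525 [547.05  34.71   5.67]
```

```bash
python3 -m creep '[{"tx":0,"ty":-1,"tz":-20,"rx":0,"ry":0,"rz":0,"fingers":200},{"tx":0,"ty":-1,"tz":-40,"rx":0,"ry":0,"rz":0,"fingers":200},{"tx":0,"ty":-1,"tz":-58,"rx":0,"ry":0,"rz":0,"fingers":200},{"tx":0,"ty":-1,"tz":-67,"rx":0,"ry":0,"rz":0,"fingers":200},{"tx":0,"ty":-1,"tz":-71,"rx":0,"ry":0,"rz":0,"fingers":200},{"tx":0,"ty":-1,"tz":-72,"rx":0,"ry":0,"rz":0,"fingers":200},{"tx":0,"ty":-1,"tz":-72,"rx":0,"ry":0,"rz":0,"fingers":200}]'
```

```text
t: 6.85
ee_pos: [547.1, 33.9, 55.1]
orientation: [-0.398, 2.006, -2.006]
ft_force: [-0.0, 0.4, -0.6]
width: 43.6
```

```bash
python3 - <<'E'
from h import *
w=cam("wrist");cv2.imwrite("pics/w4.png",w["px"])
w=cam("side");cv2.imwrite("pics/s4.png",cv2.resize(w["px"][210:340,290:420],(600,600),interpolation=cv2.INTER_CUBIC))
o=ctrl.get_obs();print(o["ee_pos"],o["ft_force"],o["width"])
E
```

```text
[547.0800783   33.88700769  55.1392038 ] [ 0.29466359 -0.49485871 -0.73059081] 43.52710718298149
```

View pics/w4.png

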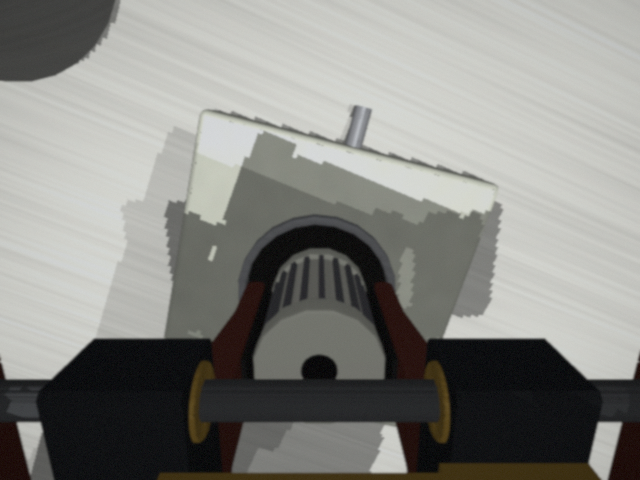

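View pics/s4.png

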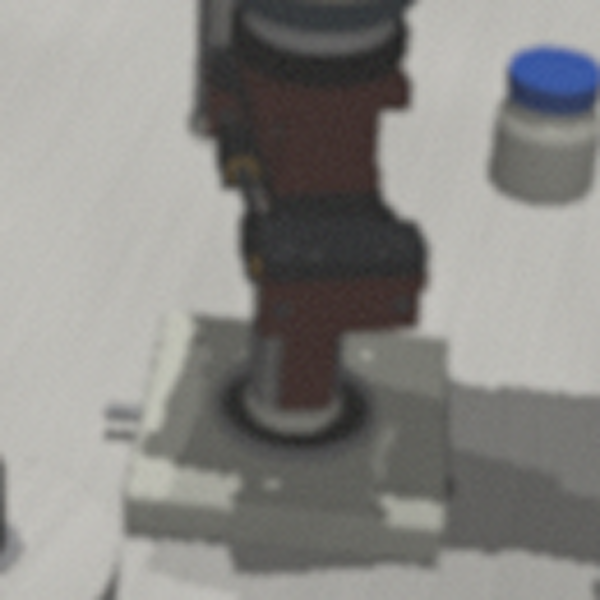

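The cartridge is centred in the ring in both views, about 3 mm above contact. I'll lower it in millimetre steps.

```bash
python3 -m creep '[{"tx":0,"ty":0,"tz":-1,"rx":0,"ry":0,"rz":0,"fingers":200},{"tx":0,"ty":0,"tz":-2,"rx":0,"ry":0,"rz":0,"fingers":200},{"tx":0,"ty":0,"tz":-2.5,"rx":0,"ry":0,"rz":0,"fingers":200},{"tx":0,"ty":0,"tz":-2.5,"rx":0,"ry":0,"rz":0,"fingers":200}]'
```

```text
t: 7.45
ee_pos: [546.7, 33.9, 52.1]
orientation: [-0.399, 2.006, -2.006]
ft_force: [0.1, -0.1, -0.4]
width: 43.5
```

```bash
python3 -m creep '[{"tx":0,"ty":0,"tz":-0.5,"rx":0,"ry":0,"rz":0,"fingers":200},{"tx":0,"ty":0,"tz":-0.5,"rx":0,"ry":0,"rz":0,"fingers":200}]'; python3 -m creep '[{"tx":0,"ty":0,"tz":-0.5,"rx":0,"ry":0,"rz":0,"fingers":200},{"tx":0,"ty":0,"tz":-0.5,"rx":0,"ry":0,"rz":0,"fingers":200}]'
```

```text
t: 7.7
ee_pos: [546.8, 33.9, 51.9]
orientation: [-0.399, 2.006, -2.006]
ft_force: [-1.4, -0.7, 4.1]
width: 44.0
t: 7.95
ee_pos: [546.8, 33.9, 51.9]
orientation: [-0.399, 2.006, -2.006]
ft_force: [-4.4, -0.7, 10.0]
width: 43.6
```

It is in contact at 10 N. I'll open and rise.

```bash
python3 -m creep '[{"tx":0,"ty":0,"tz":0.5,"rx":0,"ry":0,"rz":0,"fingers":110},{"tx":0,"ty":0,"tz":0.5,"rx":0,"ry":0,"rz":0,"fingers":80},{"tx":0,"ty":0,"tz":0.5,"rx":0,"ry":0,"rz":0,"fingers":40},{"tx":0,"ty":0,"tz":0.5,"rx":0,"ry":0,"rz":0,"fingers":0},{"tx":0,"ty":0,"tz":0.5,"rx":0,"ry":0,"rz":0,"fingers":0},{"tx":0,"ty":0,"tz":0.5,"rx":0,"ry":0,"rz":0,"fingers":0},{"tx":0,"ty":0,"tz":40,"rx":0,"ry":0,"rz":0,"fingers":0},{"tx":0,"ty":0,"tz":90,"rx":0,"ry":0,"rz":0,"fingers":0},{"tx":0,"ty":0,"tz":150,"rx":0,"ry":0,"rz":0,"fingers":0},{"tx":0,"ty":0,"tz":180,"rx":0,"ry":0,"rz":0,"fingers":0}]'
python3 - <<'E'
from h import *
w=cam("wrist");cv2.imwrite("pics/w5.png",w["px"])
w=cam("side");cv2.imwrite("pics/s5.png",cv2.resize(w["px"][210:340,290:420],(600,600),interpolation=cv2.INTER_CUBIC))
o=ctrl.get_obs();print(o["ee_pos"],o["ft_force"],o["width"])
E
```

```text
t: 9.2
ee_pos: [547.9, 34.0, 234.6]
orientation: [-0.394, 2.003, -2.005]
ft_force: [0.1, 0.6, -0.1]
width: 87.8
[548.94860414  34.02850264 235.07082328] [ 0.68954357 -0.47419068  0.27517822] 87.56916289385155
```

View pics/w5.png

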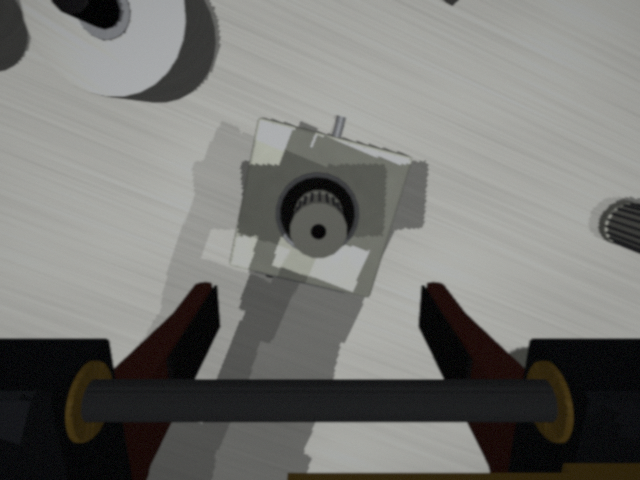

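View pics/s5.png

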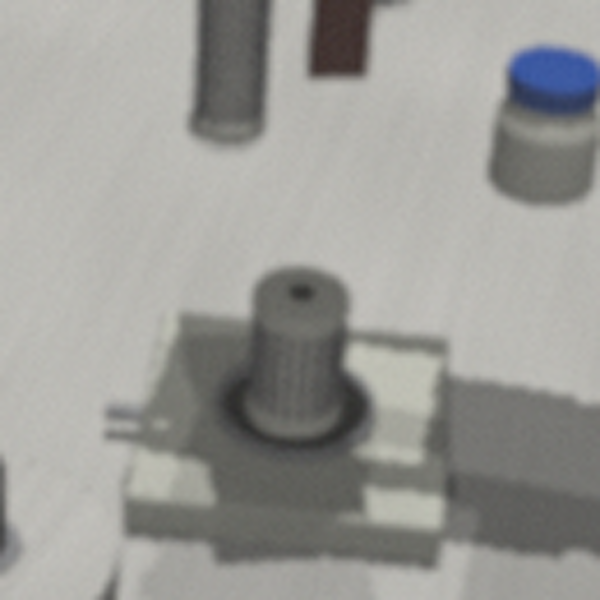

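The cartridge stands upright, clear of the ring all round (wrist hole (318,232), ring around it). Next I hover over the larger cover.

```bash
python3 -m creep '[{"tx":20,"ty":48,"tz":20,"rx":0,"ry":0,"rz":0,"fingers":0},{"tx":40,"ty":96,"tz":20,"rx":0,"ry":0,"rz":0,"fingers":0},{"tx":62,"ty":144,"tz":20,"rx":0,"ry":0,"rz":0,"fingers":0},{"tx":84,"ty":191,"tz":20,"rx":0,"ry":0,"rz":0,"fingers":0},{"tx":84,"ty":191,"tz":20,"rx":0,"ry":0,"rz":0,"fingers":0},{"tx":84,"ty":191,"tz":20,"rx":0,"ry":0,"rz":0,"fingers":0}]'
python3 - <<'E'
from h import *
w=cam("wrist");cv2.imwrite("pics/w6.png",w["px"])
o=ctrl.get_obs();print(o["ee_pos"],o["qpos"].round(2)); print(w["C"])
for z in(84,106,124):print(proj(w,[631.8,224.6,z]))
E
```

```text
t: 10.05
ee_pos: [629.7, 224.3, 249.4]
orientation: [-0.403, 2.006, -2.008]
ft_force: [0.9, -0.1, -0.2]
width: 88.1
[629.78350436 223.87203536 249.92059064] [ 0.32  0.47  1.51 -0.    1.17  1.5 ]
[702.30098629 253.11061032 402.1094092 ]
[317.76795537 218.4680757 ]
[317.70717496 225.26053411]
[317.65083118 231.55718216]
```

View pics/w6.png

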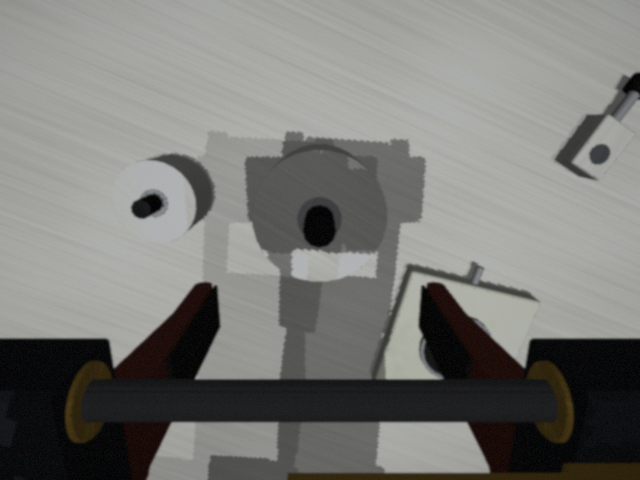

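Directly below is a cover whose top spans x 248–387, about 139 px or 109 mm at z 84, so it is the larger one. Its knob is centred at about (319,226).

```bash
python3 - <<'E'
from h import *
w=cam("wrist");t=cam("top");s=cam("side");g=cv2.cvtColor(w["px"],cv2.COLOR_BGR2GRAY)
m=np.zeros_like(g);m[195:255,295:345]=g[195:255,295:345]<32
b=blobs(w,m,100);print(b)
x,y,ww,hh=b[0][3]
# knob top disc: lowest part of blob, radius = ww/2
r=ww/2; cx=x+ww/2-.5; cy=y+hh-.5-r*0.96
top=(cx,cy);print(top, "height est from width: ",w["C"][2]-24*405.08/ww)
print("top@124",onz(w,*top,124),"blob@104",onz(w,*b[0][:2],104))
print(tri(ray(w,*b[0][:2]),ray(s,283.8,319.3)))
# lower edge of cover on table / top edge of disc columns
print(ctrl.get_obs()["ee_pos"])
print(tri(ray(w,*top),ray(s,284,310.5)))
E
```

```text
[(318.3136752136752, 225.69435897435898, 975.0, (303, 205, 32, 42))]
(318.5, 231.14) height est from width:  98.81643248934023
top@124 [632.34716387 223.63468182 124.        ] blob@104 [631.23409687 223.33478957 104.        ]
(array([631.37313822, 223.39436372, 104.54111813]), [np.float64(0.01183661883601117), np.float64(0.011836618835941767)])
[630.38277111 223.65071951 251.05339491]
(array([631.51554909, 223.10842746, 123.66041384]), [np.float64(0.8632560123520797), np.float64(0.8632560123521761)])
```

```bash
python3 -m creep '[{"tx":1,"ty":0.5,"tz":-50,"rx":0,"ry":0,"rz":0,"fingers":0},{"tx":1,"ty":0.5,"tz":-100,"rx":0,"ry":0,"rz":0,"fingers":60},{"tx":1,"ty":0.5,"tz":-135,"rx":0,"ry":0,"rz":0,"fingers":100},{"tx":1,"ty":0.5,"tz":-150,"rx":0,"ry":0,"rz":0,"fingers":120},{"tx":1,"ty":0.5,"tz":-155,"rx":0,"ry":0,"rz":0,"fingers":120},{"tx":1,"ty":0.5,"tz":-155,"rx":0,"ry":0,"rz":0,"fingers":120}]'
python3 - <<'E'
from h import *
w=cam("wrist");cv2.imwrite("pics/w7.png",w["px"])
o=ctrl.get_obs();print(o["ee_pos"],o["ft_force"],o["width"])
E
```

```text
t: 11.0
ee_pos: [632.5, 225.5, 97.3]
orientation: [-0.397, 2.006, -2.005]
ft_force: [0.9, 0.0, 0.1]
width: 47.1
[632.73412951 225.60430933  97.70759603] [-0.51271385  0.42614551  0.1094977 ] 46.770308826106
```

View pics/w7.png

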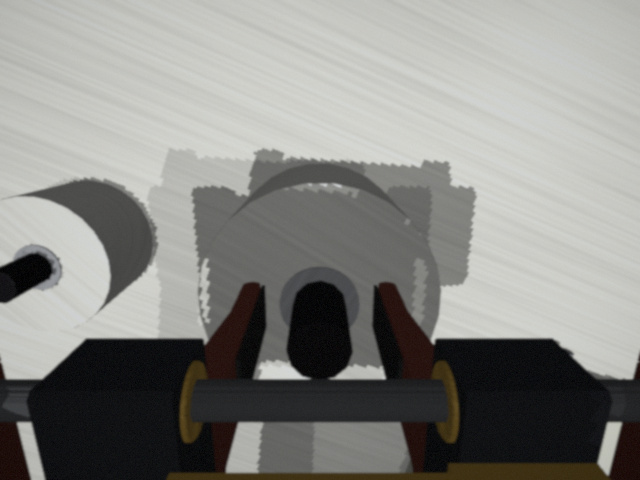

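The knob is centred between the pads (x≈319). Closing.

```bash
python3 -m creep '[{"tx":-0.5,"ty":0,"tz":-0.5,"rx":0,"ry":0,"rz":0,"fingers":150},{"tx":-0.5,"ty":0,"tz":-0.5,"rx":0,"ry":0,"rz":0,"fingers":180},{"tx":-0.5,"ty":0,"tz":-0.5,"rx":0,"ry":0,"rz":0,"fingers":240},{"tx":-0.5,"ty":0,"tz":-0.5,"rx":0,"ry":0,"rz":0,"fingers":240},{"tx":-0.5,"ty":0,"tz":-0.5,"rx":0,"ry":0,"rz":0,"fingers":240},{"tx":-0.5,"ty":0,"tz":-0.5,"rx":0,"ry":0,"rz":0,"fingers":240},{"tx":-0.5,"ty":0,"tz":-0.5,"rx":0,"ry":0,"rz":0,"fingers":240}]'
```

```text
t: 11.92
ee_pos: [631.6, 225.3, 96.1]
orientation: [-0.398, 2.006, -2.006]
ft_force: [0.2, -1.9, 5.1]
width: 23.6
```

```bash
python3 -m creep '[{"tx":0,"ty":0,"tz":5,"rx":0,"ry":0,"rz":0,"fingers":240},{"tx":0,"ty":0,"tz":35,"rx":0,"ry":0,"rz":0,"fingers":240},{"tx":0,"ty":0,"tz":80,"rx":0,"ry":0,"rz":0,"fingers":240},{"tx":0,"ty":0,"tz":120,"rx":0,"ry":0,"rz":0,"fingers":240},{"tx":-15,"ty":-35,"tz":125,"rx":0,"ry":0,"rz":0,"fingers":240},{"tx":-33,"ty":-75,"tz":125,"rx":0,"ry":0,"rz":0,"fingers":240},{"tx":-53,"ty":-120,"tz":125,"rx":0,"ry":0,"rz":0,"fingers":240},{"tx":-72,"ty":-160,"tz":125,"rx":0,"ry":0,"rz":0,"fingers":240},{"tx":-85,"ty":-191,"tz":125,"rx":0,"ry":0,"rz":0,"fingers":240},{"tx":-85,"ty":-191,"tz":125,"rx":0,"ry":0,"rz":0,"fingers":240}]'
python3 - <<'E'
from h import *
for n in("wrist","side","top"):
    w=cam(n);cv2.imwrite(f"pics/{n}8.png",w["px"])
o=ctrl.get_obs();print(o["ee_pos"],o["ft_force"],o["width"])
s=cv2.imread("pics/side8.png")[170:340,280:430];t=cv2.imread("pics/top8.png")[190:340,200:350]
cv2.imwrite("pics/c8.png",np.hstack([cv2.resize(s,(400,453)),cv2.resize(t,(400,453))]))
E
```

```text
t: 13.18
ee_pos: [544.6, 32.9, 220.1]
orientation: [-0.399, 2.009, -2.008]
ft_force: [-0.1, 0.8, -3.2]
width: 23.8
[546.39364894  34.98339655 220.48194766] [-0.32112966 -0.2570298  -3.2629019 ] 23.35605646769485
```

View pics/wrist8.png

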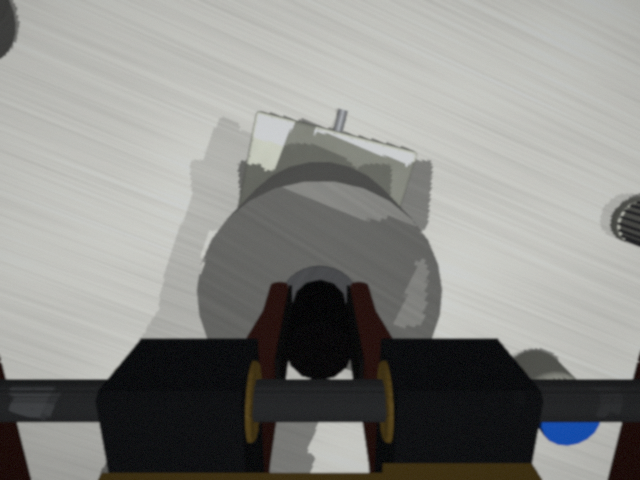

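View pics/c8.png

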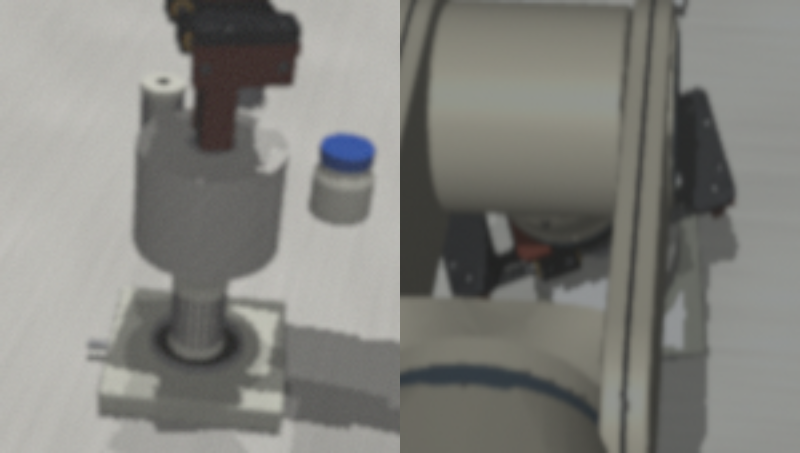

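The cover is level above the cartridge and on its axis in both views. I'll lower it to about 4 mm above the base.

```bash
python3 -m creep '[{"tx":0,"ty":0,"tz":-20,"rx":0,"ry":0,"rz":0,"fingers":240},{"tx":0,"ty":0,"tz":-45,"rx":0,"ry":0,"rz":0,"fingers":240},{"tx":0,"ty":0,"tz":-68,"rx":0,"ry":0,"rz":0,"fingers":240},{"tx":0,"ty":0,"tz":-83,"rx":0,"ry":0,"rz":0,"fingers":240},{"tx":0,"ty":0,"tz":-92,"rx":0,"ry":0,"rz":0,"fingers":240},{"tx":0,"ty":0,"tz":-95,"rx":0,"ry":0,"rz":0,"fingers":240},{"tx":0,"ty":0,"tz":-95,"rx":0,"ry":0,"rz":0,"fingers":240}]'
python3 - <<'E'
from h import *
w=cam("wrist");cv2.imwrite("pics/w9.png",w["px"]);w=cam("side");cv2.imwrite("pics/s9.png",cv2.resize(w["px"][210:340,290:420],(600,600),interpolation=cv2.INTER_CUBIC))
o=ctrl.get_obs();print(o["ee_pos"],o["ft_force"],o["moment"],o["width"])
E
```

```text
t: 14.2
ee_pos: [546.6, 34.5, 126.0]
orientation: [-0.399, 2.006, -2.006]
ft_force: [0.0, -0.4, -3.9]
width: 23.8
[546.74879732  34.43388398 126.31001383] [ 0.13889978  0.0450737  -3.47242633] [-0.0302611   0.01608913 -0.0318332 ] 23.581050769335413
```

View pics/w9.png

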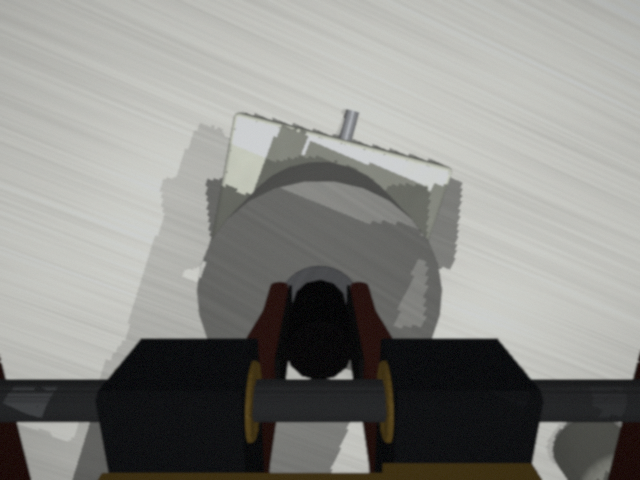

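View pics/s9.png

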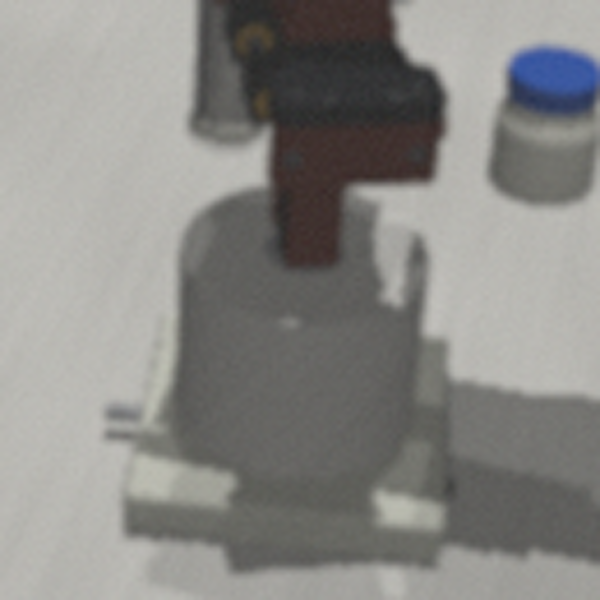

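No contact yet. The wrist-force reading is only the cover's weight. Continuing gently.

```bash
python3 -m creep '[{"tx":0,"ty":0,"tz":-1.5,"rx":0,"ry":0,"rz":0,"fingers":240},{"tx":0,"ty":0,"tz":-3,"rx":0,"ry":0,"rz":0,"fingers":240},{"tx":0,"ty":0,"tz":-4,"rx":0,"ry":0,"rz":0,"fingers":240},{"tx":0,"ty":0,"tz":-4.5,"rx":0,"ry":0,"rz":0,"fingers":240},{"tx":0,"ty":0,"tz":-4.5,"rx":0,"ry":0,"rz":0,"fingers":240}]'; python3 -m creep '[{"tx":0,"ty":0,"tz":-0.5,"rx":0,"ry":0,"rz":0,"fingers":240},{"tx":0,"ty":0,"tz":-0.5,"rx":0,"ry":0,"rz":0,"fingers":240}]'
```

```text
t: 14.92
ee_pos: [546.2, 34.4, 121.1]
orientation: [-0.399, 2.006, -2.006]
ft_force: [-0.1, -0.6, -2.8]
width: 23.6
t: 15.18
ee_pos: [546.4, 34.3, 121.1]
orientation: [-0.399, 2.006, -2.006]
ft_force: [-2.4, -1.7, 3.8]
width: 23.5
```

```bash
python3 -m creep '[{"tx":0,"ty":0,"tz":-0.5,"rx":0,"ry":0,"rz":0,"fingers":240},{"tx":0,"ty":0,"tz":-0.5,"rx":0,"ry":0,"rz":0,"fingers":240}]'
```

```text
t: 15.42
ee_pos: [546.3, 34.3, 121.0]
orientation: [-0.399, 2.006, -2.006]
ft_force: [-3.1, -2.4, 9.1]
width: 23.5
```

It is seated: TCP z is 121.0, against 96.1 + 25 expected. I'll release, rise and move away so the cameras have a clear view.

```bash
python3 -m creep '[{"tx":0,"ty":0,"tz":0.5,"rx":0,"ry":0,"rz":0,"fingers":170},{"tx":0,"ty":0,"tz":0.5,"rx":0,"ry":0,"rz":0,"fingers":150},{"tx":0,"ty":0,"tz":0.5,"rx":0,"ry":0,"rz":0,"fingers":120},{"tx":0,"ty":0,"tz":0.5,"rx":0,"ry":0,"rz":0,"fingers":100},{"tx":0,"ty":0,"tz":0.5,"rx":0,"ry":0,"rz":0,"fingers":100},{"tx":0,"ty":0,"tz":0.5,"rx":0,"ry":0,"rz":0,"fingers":100},{"tx":0,"ty":0,"tz":30,"rx":0,"ry":0,"rz":0,"fingers":80},{"tx":0,"ty":0,"tz":80,"rx":0,"ry":0,"rz":0,"fingers":60},{"tx":0,"ty":0,"tz":130,"rx":0,"ry":0,"rz":0,"fingers":60},{"tx":0,"ty":0,"tz":150,"rx":0,"ry":0,"rz":0,"fingers":60}]'
python3 -m creep '[{"tx":-10,"ty":-50,"tz":0,"rx":0,"ry":0,"rz":0,"fingers":60},{"tx":-30,"ty":-105,"tz":0,"rx":0,"ry":0,"rz":0,"fingers":60},{"tx":-50,"ty":-160,"tz":0,"rx":0,"ry":0,"rz":0,"fingers":60},{"tx":-70,"ty":-215,"tz":0,"rx":0,"ry":0,"rz":0,"fingers":60},{"tx":-90,"ty":-270,"tz":0,"rx":0,"ry":0,"rz":0,"fingers":60},{"tx":-110,"ty":-325,"tz":0,"rx":0,"ry":0,"rz":0,"fingers":60},{"tx":-130,"ty":-380,"tz":0,"rx":0,"ry":0,"rz":0,"fingers":60},{"tx":-130,"ty":-380,"tz":0,"rx":0,"ry":0,"rz":0,"fingers":60}]'
python3 - <<'E'
from h import *
s=cam("side");t=cam("top")
cv2.imwrite("pics/s10.png",s["px"]);cv2.imwrite("pics/t10.png",t["px"])
a=s["px"][200:340,280:420];b=t["px"][200:340,210:350]
cv2.imwrite("pics/c10.png",np.hstack([cv2.resize(a,(400,400),interpolation=cv2.INTER_CUBIC),cv2.resize(b,(400,400),interpolation=cv2.INTER_CUBIC)]))
for p in([546.5,34,149],[546.5,34,109]):print(proj(s,p),proj(t,p))
def dk(c,x0,y0,x1,y1):
    g=cv2.cvtColor(c["px"],cv2.COLOR_BGR2GRAY);m=np.zeros_like(g);m[y0:y1,x0:x1]=g[y0:y1,x0:x1]<50;return blobs(c,m,20)
print(dk(s,335,225,385,275),dk(t,262,255,302,295))
E
```

```text
t: 16.68
ee_pos: [547.5, 34.5, 273.5]
orientation: [-0.394, 2.003, -2.005]
ft_force: [0.4, 0.7, -0.1]
width: 67.1
t: 17.68
ee_pos: [414.9, -348.7, 270.1]
orientation: [-0.395, 2.008, -2.01]
ft_force: [1.2, 0.0, -0.1]
width: 67.5
[356.3084816  250.04707067] [277.44970861 270.5563989 ]
[355.10131896 266.59594506] [278.99006833 273.24703937]
[(356.1235294117647, 259.5098039215686, 85.0, (352, 250, 9, 17))] []
```

View pics/c10.png

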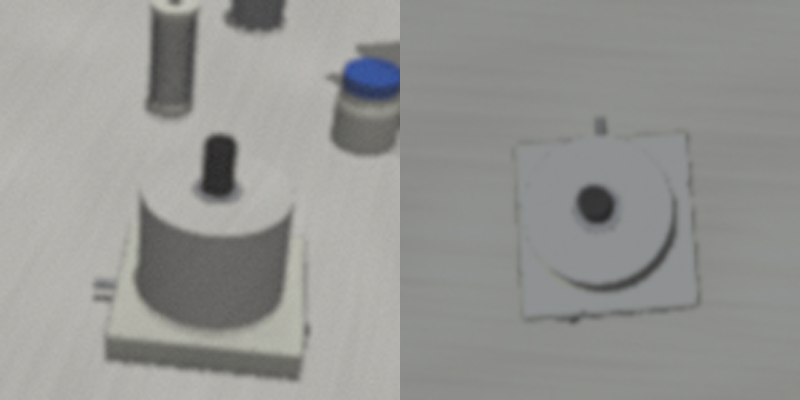

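View pics/s10.png

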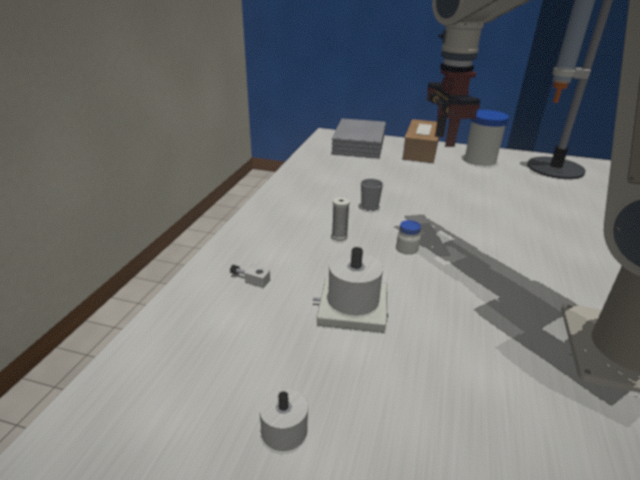

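The cover sits level on the base. The knob is at side (356,259) and top (278,271), midway between the predicted knob bottom and top for a seated cover. The tall cartridge, jar, beaker and clamp are at the same pixels as at the start, and the arm is clear. Handing in.

```bash
python3 -c "
from workcell import ctrl
o=ctrl.get_obs();print(o['t'],o['qvel'].round(3));print(ctrl.close_job())"
```

```text
17.775 [ 0.034 -0.008  0.011  0.002  0.    -0.   ]
the job is handed in; nothing more can be done
None
```

The filter is fitted and the job was handed in at about 17.8 s. I stood the short cartridge inside the ring, let go of it, then put the larger cover over it. Both were lowered in steps of 1.5 mm or less to a light contact, with the wrist force never reading above about 10 N.

**Final checks:**
- **Cartridge:** after release it stood upright inside the ring, clear of it all round, in the wrist and side views.
- **Cover:** it came to rest at TCP z 121.0 mm, against 121.1 mm expected for fully down. The final side and top views show it level, with the knob where a seated cover's should be.
- **Bystanders:** the tall cartridge, jar, beaker and clamp look unmoved in the last side view. The gripper was well clear at hand-in.

**Disagreements:** camera pairs disagreed by up to about 4 mm on heights and 3 mm sideways; for example, the cartridge top came out at 66.8 to 71 mm against the 66 mm given. This was within the fit's clearances, and the contact heights agreed with the given sizes. In the last check, the dark-blob search found no knob in the top view, so I read its position there by eye from the crop.

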